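# Step the mould cores under the gauge stylus

## Robot

A 6-joint arm with a two-finger parallel gripper is mounted at the origin on the work surface. World frame = base frame: x ahead of the robot, y to its left, z up, the work surface at z = 0. Lengths are in m, angles in rad, forces in N, time in s.
With the tool pointing down it reaches from about 0.35 to 0.875 m from the base axis. Payload 4.2 kg.
Tool frame: the origin (TCP) lies midway between the tips of the shut fingers; the grasp point (between the pads) lies grasp_offset behind it (grasp_offset is the distance from the TCP to the grasp point, in m); z points along the fingers, y is the line along which they close (so a half turn about z gives the same grasp; the last joint's range is limited). The gripper opens to 85 mm and grips with 20 to 120 N. Pads are 22 mm wide; open, the fingers measure 114 mm over their backs; the gripper's body (76 mm by 85 mm) begins 54 mm behind the grasp point. The pads swing forward as they close: fully open they stand 13 mm farther back than shut.
Start: joints at [-0.887, 0.385, 0.008, 0, -1.194, -0.259], TCP at [0.258, -0.569, 0.194] pointing down, gripper open.
Joint ranges: [-3.14, 3.14], [-1.21, 2.06], [-1.07, 1.41], [-3.16, 2.05], [-2.99, -0.16], [-3.1, 3.1]. Speed limits (rad/s): [2.79, 2.79, 3.14, 3.14, 3.14, 3.14].

## Interface

Orientations are given as a rotation vector (axis times angle).
In Python, from station import * gives the robot as it stands. The module is installed in compiled form; this text tells all that it offers.
- The arm moves only by the shell command python3 -m inch 'ROWS' [OPENING]. ROWS is JSON, a list of rows, each an object of numbers: "tx", "ty", "tz": the shift along the tool's x, y, z as a fraction of full scale; "roll": the turn about the tool's z as a fraction of full scale. A call has 1 to 12 rows; each row is the pose to reach, as a shift and turn from the pose commanded when the call began, along the tool's axes at that moment; what a row does not reach only later rows make up. Full scale, the value 1, is 0.15 m for a shift and pi/2 rad for a turn. A row lasts 1/12 s, in which the tool goes at most 41.7 mm and 7.16 degrees, less where a joint would pass 70% of its speed; a pose out of reach is approached as far as the arm can. A call with a number of a shift or a turn outside -1 to 1 is refused whole. A call with a gripper value outside its range is refused whole. OPENING is the opening, from -1 (shut) to 1 (fully open), set as the call begins (- or left out, the last holds). The fingers move at their own pace and stop on an object; the grip force is fixed at half the most. Time passes only in rows, so rows that repeat a pose let the fingers close. It gives the time, the measured TCP pose, the force, the opening and the grip force at its end, in the units of the state.
- read_state(): the state, without advancing time (a new reading comes with each control period).
- grab_frame(name): name is "scene" or "top"; returns a dict with "img" (480x640x3 uint8, blue, green, red), "intrinsics" (3x3 intrinsics, pixels), "position" and "orientation" of the camera in the world. Camera axes: x right, y up, looking along -z (the intrinsics and any distortion apply to the point x, -y, -z); pixel columns grow to the right and rows downward; lengths in m; the calibration is good to about 2 mm. A picture is of the moment at which its call begins. There is no depth.
- job_done(): hands the job in; it is judged then, once.
The state is a dict: "t": time; "joint_positions": joint angles; "dq": joint speeds; "joint_efforts": joint torques, N m; "tool_pos": TCP position; "tool_rot": TCP orientation; "wrist_force": force on the tool from outside, world axes, zero at the start; "ft_torque": the same for the moment, N m; "opening": opening from 0.0 (shut) to 1.0 (fully open); "gripper_force": force on a finger pad.
Only numpy, scipy, OpenCV 4.12 (cv2) and the standard library are available. Lean on these libraries where they do the work, as an engineer would, in place of code of your own. Each camera call takes 0.05 s, during which the arm holds its last target. There are 200 camera calls.

## Task

Slide the cross-slide plate so that the dot on top of the round core comes right under the tip of the fixed gauge stylus (the tip over the dot) and let it stand still there for a second; then do the same with the square core, and last with the long core, and leave it there. Do not touch the polished cores or the gauge with its stand, and leave the jar, the bin and the spare block standing where they are.

Things in the scene. Friction and masses are not known exactly. Their poses are not given: they have to be found in the camera images.
- slide_bed: fixed dark steel bed of the cross-slide, 270 (its x) x 120 (its y) x 22 mm high; origin at the centre of its underside on the bench. Its x axis is the saddle's travel, its y axis the plate's travel
- saddle (a joint): travel of the grey saddle (110 x 270 mm, long along y, its top 42 mm above the bench) along the bed's +x, m, from -0.032 to 0.032, 0 when centred on the bed; it carries the plate, and stays where it is left (moves at about 4 N)
- plate (a joint): travel of the plate on the saddle along the bed's +y, m, from -0.052 to 0.052, 0 when centred; stays where it is left (moves at about 4 N)
- plate_centre (a point): centre of the top face of the aluminium sliding plate, 150 (bed x) x 170 (bed y) x 30 mm thick, 42 to 72 mm above the bench; its four upright edge faces stand free all round, to be pushed. Axes as the bed's
- core_round: polished steel core of round bulb shape, 36 mm across, 40 mm tall, fixed upright on the sliding plate; it stands 20 mm towards -x and 40 mm towards +y of the plate's centre. Origin: centre of its foot on the plate's top face. Must not be touched
- core_square: polished steel core of square block shape, 34 x 34 mm, 40 mm tall, fixed upright on the sliding plate; it stands 20 mm towards +x of the plate's centre. Origin: centre of its foot on the plate's top face. Must not be touched
- core_long: polished steel core of long shape with round ends, 54 (x) x 20 (y) mm, 40 mm tall, fixed upright on the sliding plate; it stands 20 mm towards -x and 40 mm towards -y of the plate's centre. Origin: centre of its foot on the plate's top face. Must not be touched
- core_round_mark (a point): centre of the flat 10 mm black dot on top of the round core (40 mm above the plate's top, 112 mm above the bench)
- core_square_mark (a point): centre of the flat 10 mm black dot on top of the square core (40 mm above the plate's top, 112 mm above the bench)
- core_long_mark (a point): centre of the flat 10 mm black dot on top of the long core (40 mm above the plate's top, 112 mm above the bench)
- gauge_stand: fixed gauge stand beyond the slide: foot 90 x 90 x 14 mm, 24 mm column, total height 205 mm, a level arm 14 mm wide (165 to 205 mm up, with a 40 mm dial) reaching 105 mm towards its -x, then a black stylus (10 mm thick, 5 mm near the tip) slanting on down to the tip. Origin: column axis at the bench; axes parallel to the bed's. Must not be touched
- stylus_tip (a point): the point (lowest end) of the black stylus, 175 mm towards -x from the stand's origin, 118 mm above the bench, 6 mm above the tops of the cores
- paste_jar: bystander: closed grey jar with white cap, 60 mm across, 85 mm tall; origin at the centre of its underside
- parts_bin: bystander: open blue bin, 110 (x) x 85 (y) x 50 mm; origin at the centre of its underside
- spare_block: bystander: steel block 90 (x) x 60 (y) x 35 mm with a knob and a small core on it, 65 mm tall in all; origin at the centre of its underside
Mind the look-alikes: they are no part of the job. Leave any green or red look-alike of the gauge_stand alone.

How it is judged:
By the outcome, as a careful person would: the job done as asked, in the order asked, and still so for the second after the job is handed in, with the robot touching nothing.
It also fails if it takes over 70 s, if anything falls off the work surface, if the arm or the gripper's body presses on something with over 40 N, if the wrist force passes 120 N, or if a joint passes its speed limit or range.

## Working session

There is one attempt and no reset: what is moved stays moved. The work goes in short steps, Python scripts to look and compute and a shell command to move; the robot and the scene stay as the last step left them, time stands still between calls to the robot, and variables do not carry over. Pictures are saved under pics/ and viewed, at most 10 in all, crops included, and the job is handed in when it is done.

```bash
mkdir -p pics; cat > h.py <<'E'
from station import *
import numpy as np, cv2
from scipy.spatial.transform import Rotation as R
def rot(o):
    o=np.array(o,float)
    if o.shape==(3,3): return o
    return R.from_rotvec(o).as_matrix() if o.size==3 else R.from_quat(o).as_matrix()
def ray(f,u,v):
    K=np.array(f["intrinsics"]); d=np.linalg.inv(K)@[u,v,1]
    return np.array(f["position"]), rot(f["orientation"])@(d*[1,-1,-1])
def onz(f,u,v,z):
    p,d=ray(f,u,v); return p+d*(z-p[2])/d[2]
def proj(f,P):
    c=rot(f["orientation"]).T@(np.array(P)-f["position"]); q=np.array(f["intrinsics"])@(c*[1,-1,-1]); return q[:2]/q[2]
E
python3 - <<'E'
from h import *
for n in("scene","top"):
    f=grab_frame(n); cv2.imwrite(f"pics/{n}0.png",f["img"]); print(n,{k:v for k,v in f.items() if k!="img"})
print(read_state())
E
```

```text
scene {'intrinsics': array([[618.01139013,   0.        , 319.48604016],
       [  0.        , 618.01139013, 231.53768379],
       [  0.        ,   0.        ,   1.        ]]), 'position': array([ 1.17603597, -0.52918684,  1.19299591]), 'orientation': array([0.62672789, 0.26306256, 0.81796183])}
top {'intrinsics': array([[503.44310344,   0.        , 306.19774615],
       [  0.        , 503.44310344, 228.97540835],
       [  0.        ,   0.        ,   1.        ]]), 'position': array([0.45826794, 0.02751262, 1.19042535]), 'orientation': array([ 0.08585245, -0.0367199 , -1.56454675])}
{'t': 0.1, 'joint_positions': array([-8.87362008e-01,  3.85486757e-01,  6.77340378e-03, -4.32177754e-04,
       -1.19400834e+00, -2.58626906e-01]), 'dq': array([ 1.05995144e-03, -2.10182273e-03,  3.42508804e-03,  6.63947806e-04,
       -5.65340586e-06,  7.71870733e-05]), 'joint_efforts': array([-7.79792135e-04, -3.93319952e+01,  1.88928258e+01,  4.19801742e+00,
       -2.61542642e-03, -2.04035743e-06]), 'tool_pos': array([ 0.25737419, -0.56889685,  0.19283145]), 'tool_rot': array([ 6.61926007e-01, -3.07053888e+00, -2.98087763e-03]), 'wrist_force': array([ 0.25194744,  0.43522424, -0.16224703]), 'ft_torque': array([-0.02366446, -0.00303579, -0.01685668]), 'gripper_force': 0.0, 'opening': 1.0013412570051596}
```

View pics/scene0.png

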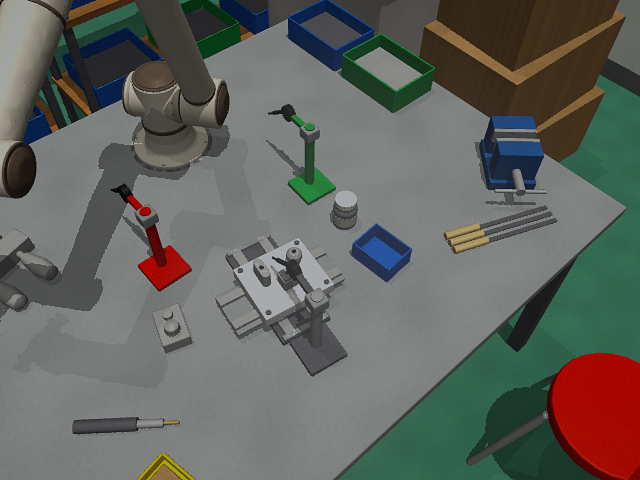

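View pics/top0.png

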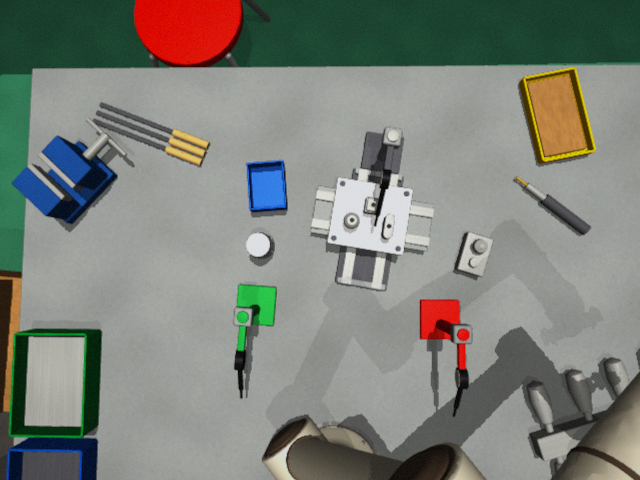

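The two views show the bed with its plate at about (370,215) in top and (290,278) in scene. The grey gauge is beyond it (column top at (393,135) in top), the jar is at (259,244), the bin at (267,186) and the spare block at (475,253). I'll enlarge crops next.

```bash
python3 - <<'E'
from h import *
t=cv2.imread("pics/top0.png")[115:295,290:450]; s=cv2.imread("pics/scene0.png")[215:375,205:365]
cv2.imwrite("pics/tc.png",cv2.resize(t[:150],(800,750),interpolation=cv2.INTER_CUBIC)[150:750])
cv2.imwrite("pics/sc.png",cv2.resize(s[:120],(800,600),interpolation=cv2.INTER_CUBIC))
E
```

```text
(no output)
```

View pics/tc.png

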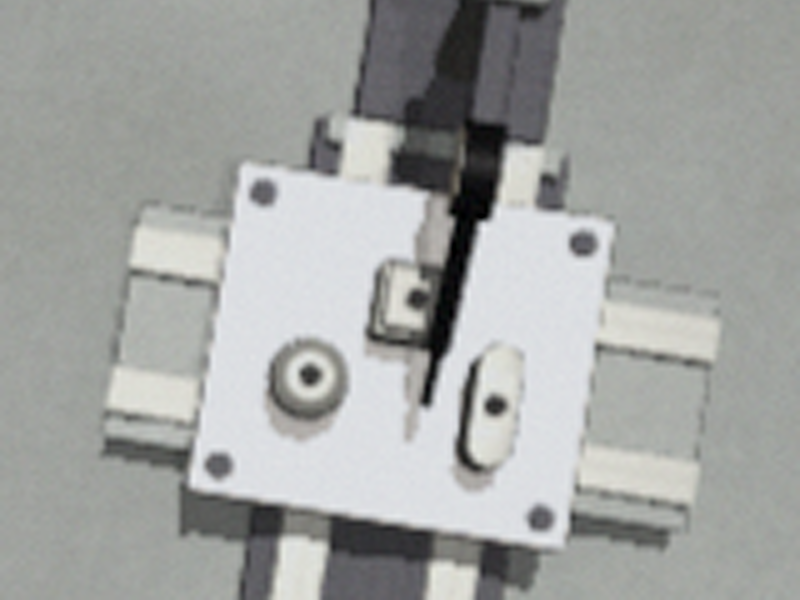

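View pics/sc.png

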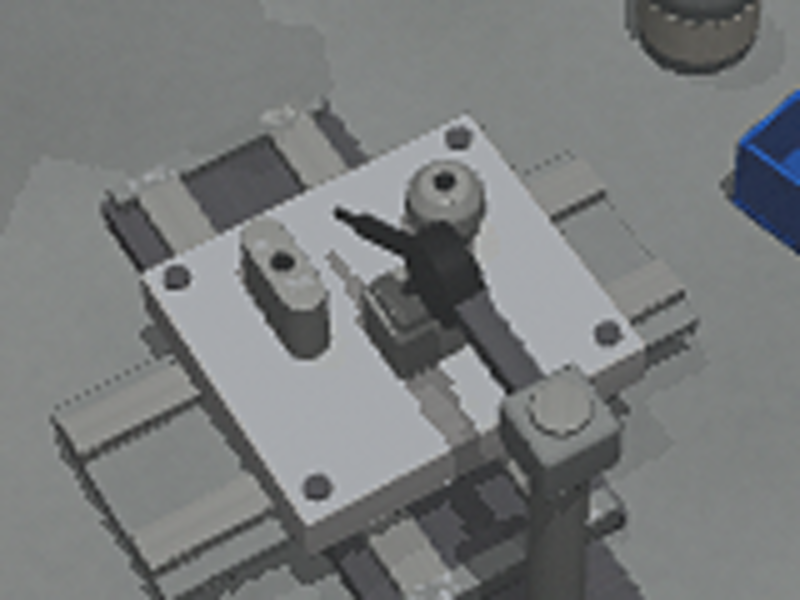

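The top crop shows the stylus tip at (427,403) and the dots at round (311,375), square (419,299) and long (495,405), with the plate's four corner screws clear. In the scene crop the tip is at (337,211), round at (444,181) and long at (283,262).

```bash
python3 - <<'E'
from h import *
t=grab_frame("top"); s=grab_frame("scene")
T=lambda X,Y:(290+X/5-.4,145+Y/5-.4); S=lambda X,Y:(205+X/5-.4,215+Y/5-.4)
ht=np.array([onz(t,*T(*p),.072) for p in [(264,192),(583,242),(541,517),(218,464)]])
hs=np.array([onz(s,*S(*p),.072) for p in [(608,333),(317,487),(176,277),(459,138)]])
for n,h in(("top",ht),("scene",hs)):
    ex=h[0]+h[1]-h[2]-h[3]; ey=h[0]+h[3]-h[1]-h[2]
    print(n,h.mean(0),np.degrees(np.arctan2(ex[1],ex[0])),np.degrees(np.arctan2(-ey[0],ey[1])),np.linalg.norm(ex)/2,np.linalg.norm(ey)/2)
print("top dots",[onz(t,*T(*p),.112)[:2].round(4) for p in[(311,375),(419,299),(495,405)]], "tip",onz(t,*T(427,403),.118)[:2])
print("sc dots",[onz(s,*S(*p),.112)[:2].round(4) for p in[(444,181),(283,262)]], "tip",onz(s,*S(337,211),.118)[:2])
# bed ends (top pix, z .022), column
print("saddle ends", [onz(t,*T(*p),.042)[:2].round(4) for p in [(140,210),(105,440),(720,292),(690,525)]])
for n,p,z in(("jar",(259,244),.085),("bin",(267,186),.05),("block",(475,253),.035),("column",(393,135),.205),("bedfar",(381,142),.022),("bednear",(361,277),.022)): print(n,onz(t,*p,z)[:2].round(3))
E
```

```text
top [ 0.57698205 -0.07863987  0.072     ] -9.248803610361568 -9.018421343608177 0.12403745765090027 0.1440787312176459
scene [ 0.57688242 -0.07791789  0.072     ] -9.071239156702253 -9.1469998772122 0.12416589686088898 0.14438788403103145
top dots [array([ 0.5632, -0.0362]), array([ 0.5961, -0.0826]), array([ 0.5505, -0.1148])] tip [ 0.55078125 -0.08517936]
sc dots [array([ 0.5637, -0.0358]), array([ 0.5515, -0.1145])] tip [ 0.54934837 -0.08314783]
saddle ends [array([0.6461, 0.0381]), array([0.5398, 0.0537]), array([ 0.6087, -0.2265]), array([ 0.5023, -0.2116])]
jar [0.511 0.166]
bin [0.646 0.154]
block [ 0.495 -0.32 ]
column [ 0.723 -0.112]
bedfar [ 0.755 -0.11 ]
bednear [ 0.439 -0.063]
```

```bash
cat >> h.py <<'E'
YAW=np.radians(-9.1); TIP=np.array([.550,-.0842]); B=np.array([[np.cos(YAW),np.sin(YAW)],[-np.sin(YAW),np.cos(YAW)]])
def bed(p): return B@(np.array(p)[:2]-TIP)*1000
def st():
    s=read_state(); M=R.from_rotvec(s["tool_rot"]).as_matrix()
    print("t%.2f"%s["t"],"bed mm",bed(s["tool_pos"]).round(1),"z",round(s["tool_pos"][2]*1000,1),"toolx-bed deg",round(np.degrees(np.arctan2(M[1,0],M[0,0])-YAW),2),"F",(B@s["wrist_force"][:2]).round(1),round(s["wrist_force"][2],1))
E
python3 -c "
from h import *
import station
st(); print([n for n in dir(station) if n[0]!='_'], globals().get('grasp_offset'))"
python3 -m inch '[{"tz":-0.25},{"tz":-0.5,"roll":0.08},{"tz":-0.75,"roll":0.16},{"tz":-0.9,"roll":0.24},{"tz":-0.9,"roll":0.32},{"tz":-0.9,"roll":0.372},{"tz":-0.9,"roll":0.372},{"tz":-0.9,"roll":0.372}]' -1
python3 -c "from h import *;st()"
```

```text
t0.20 bed mm [-212.2 -525. ] z 193.1 toolx-bed deg -146.57 F [ 0.4 -0.4] 0.5
['MotionError', 'grab_frame', 'grasp_offset', 'job_done', 'read_state'] 0.0187
t0.20 bed mm [-212.2 -525. ] z 193.1 toolx-bed deg -146.57 F [ 0.4 -0.4] 0.5invalid input at $[0]: expected keys tx, ty, tz, roll
```

```bash
python3 -m inch '[{"tx":0,"ty":0,"tz":-0.25,"roll":0},{"tx":0,"ty":0,"tz":-0.5,"roll":0.07},{"tx":0,"ty":0,"tz":-0.75,"roll":0.14},{"tx":0,"ty":0,"tz":-0.9,"roll":0.21},{"tx":0,"ty":0,"tz":-0.9,"roll":0.28},{"tx":0,"ty":0,"tz":-0.9,"roll":0.35},{"tx":0,"ty":0,"tz":-0.9,"roll":0.372},{"tx":0,"ty":0,"tz":-0.9,"roll":0.372},{"tx":0,"ty":0,"tz":-0.9,"roll":0.372}]' -1
python3 -c "from h import *;st()"
```

```text
t: 0.95
tool_pos: [0.2576, -0.5693, 0.3285]
tool_rot: [-0.248, -3.131, -0.001]
wrist_force: [-0.3, 0.1, 0.5]
opening: -0.002
gripper_force: 0.0
t0.95 bed mm [-212.  -525.2] z 328.5 toolx-bed deg 180.03 F [-0.3  0. ] 0.5
```

```bash
python3 -m inch '[{"tx":-0.1,"ty":0.25,"tz":0,"roll":0},{"tx":-0.2,"ty":0.5,"tz":0,"roll":0},{"tx":-0.25,"ty":0.75,"tz":0,"roll":0},{"tx":-0.3,"ty":1,"tz":0,"roll":0},{"tx":-0.3,"ty":1,"tz":0,"roll":0}]' && python3 -m inch '[{"tx":-0.1,"ty":0.25,"tz":0,"roll":0},{"tx":-0.2,"ty":0.5,"tz":0,"roll":0},{"tx":-0.25,"ty":0.75,"tz":0,"roll":0},{"tx":-0.3,"ty":1,"tz":0,"roll":0},{"tx":-0.3,"ty":1,"tz":0,"roll":0}]' && python3 -m inch '[{"tx":-0.1,"ty":0.25,"tz":0,"roll":0},{"tx":-0.2,"ty":0.5,"tz":0,"roll":0},{"tx":-0.25,"ty":0.75,"tz":0,"roll":0},{"tx":-0.3,"ty":1,"tz":0,"roll":0},{"tx":-0.3,"ty":1,"tz":0,"roll":0}]' && python3 -m inch '[{"tx":-0.1,"ty":0.25,"tz":0,"roll":0},{"tx":-0.2,"ty":0.5,"tz":0,"roll":0},{"tx":-0.25,"ty":0.75,"tz":0,"roll":0},{"tx":-0.27,"ty":1,"tz":0,"roll":0},{"tx":-0.27,"ty":1,"tz":0,"roll":0}]'
python3 -c "from h import *;st()"
```

```text
t: 1.37
tool_pos: [0.3273, -0.424, 0.3297]
tool_rot: [0.24, 3.131, 0.001]
wrist_force: [-0.3, -0.4, 0.3]
opening: 0.005
gripper_force: 0.0
t: 1.78
tool_pos: [0.3957, -0.2832, 0.3291]
tool_rot: [0.239, 3.131, 0.002]
wrist_force: [-0.9, 0.4, 0.4]
opening: 0.003
gripper_force: 0.0
t: 2.2
tool_pos: [0.4642, -0.1424, 0.3284]
tool_rot: [0.239, 3.132, 0.002]
wrist_force: [-0.5, -0.7, -0.1]
opening: -0.002
gripper_force: 0.0
t: 2.62
tool_pos: [0.5277, -0.0006, 0.3276]
tool_rot: [-0.241, -3.131, -0.001]
wrist_force: [-0.2, -0.9, -0.4]
opening: 0.002
gripper_force: 0.0
t2.62 bed mm [-35.2  79. ] z 327.6 toolx-bed deg 180.29 F [-0. -1.] -0.4
```

```bash
python3 -m inch '[{"tx":0,"ty":0.2,"tz":0,"roll":0},{"tx":0,"ty":0.38,"tz":0,"roll":0},{"tx":0,"ty":0.38,"tz":0.25,"roll":0},{"tx":0,"ty":0.38,"tz":0.5,"roll":0},{"tx":0,"ty":0.38,"tz":0.75,"roll":0},{"tx":0,"ty":0.38,"tz":1,"roll":0},{"tx":0,"ty":0.38,"tz":1,"roll":0}]' && python3 -m inch '[{"tx":0,"ty":0,"tz":0.25,"roll":0},{"tx":0,"ty":0,"tz":0.5,"roll":0},{"tx":0,"ty":0,"tz":0.7,"roll":0},{"tx":0,"ty":0,"tz":0.81,"roll":0},{"tx":0,"ty":0,"tz":0.81,"roll":0},{"tx":0,"ty":0,"tz":0.81,"roll":0}]'
python3 -c "from h import *;st()"
```

```text
t: 3.2
tool_pos: [0.5296, 0.0494, 0.171]
tool_rot: [-0.251, -3.116, 0.008]
wrist_force: [-1.1, -0.7, -0.9]
opening: 0.001
gripper_force: 0.0
t: 3.7
tool_pos: [0.5367, 0.0511, 0.0586]
tool_rot: [0.249, 3.13, -0.001]
wrist_force: [-0.1, -0.3, 0.5]
opening: -0.001
gripper_force: 0.0
t3.70 bed mm [-34.6 131.5] z 58.6 toolx-bed deg 180.0 F [-0.1 -0.3] 0.5
```

```bash
cat >> h.py <<'E'
def meas(tag):
    """plate centre rel tip (mm, bed axes) from black screws/dots: ray onto heights; both cameras"""
    for n in("top","scene"):
        f=grab_frame(n); g=f["img"]; cv2.imwrite(f"pics/{n}_{tag}.png",g)
        hsv=cv2.cvtColor(g,cv2.COLOR_BGR2HSV)
        w=((hsv[...,2]>(185 if n=="top" else 145))&(hsv[...,1]<40)).astype(np.uint8)
        # restrict to neighbourhood of tip
        c=proj(f,[*TIP,.072]); m=np.zeros_like(w); cv2.circle(m,tuple(int(x) for x in c),75 if n=="top" else 85,1,-1); w*=m
        big=cv2.drawContours(np.zeros_like(w),[cv2.convexHull(max(cv2.findContours(w,0,2)[0],key=cv2.contourArea))],-1,1,-1)
        big=cv2.erode(big,np.ones((3,3)))
        k=np.median(g[w>0]); gray=cv2.cvtColor(g,cv2.COLOR_BGR2GRAY)
        dk=((gray<k*.6)&(big>0)).astype(np.uint8)
        N,_,S,C=cv2.connectedComponentsWithStats(dk,connectivity=4)
        for i in range(1,N):
            if 5<=S[i,4]<=40 and max(S[i,2:4])<=8:
                a=(bed(onz(f,*C[i],.072))).round(1); b=bed(onz(f,*C[i],.112)).round(1)
                print(n,C[i].round(1),S[i,4],"screw@",a,"dot@",b)
E
python3 -m inch '[{"tx":0,"ty":-0.08,"tz":0,"roll":0},{"tx":0,"ty":-0.13,"tz":0,"roll":0},{"tx":0,"ty":-0.17,"tz":0,"roll":0},{"tx":0,"ty":-0.2,"tz":0,"roll":0},{"tx":0,"ty":-0.23,"tz":0,"roll":0},{"tx":0,"ty":-0.26,"tz":0,"roll":0},{"tx":0,"ty":-0.29,"tz":0,"roll":0},{"tx":0,"ty":-0.32,"tz":0,"roll":0},{"tx":0,"ty":-0.35,"tz":0,"roll":0},{"tx":0,"ty":-0.38,"tz":0,"roll":0},{"tx":0,"ty":-0.38,"tz":0,"roll":0},{"tx":0,"ty":-0.38,"tz":0,"roll":0}]'
python3 -c "from h import *;st();meas('a')"
```

```text
t: 4.7
tool_pos: [0.5262, -0.0051, 0.0573]
tool_rot: [-0.251, -3.132, 0.0]
wrist_force: [-0.4, -0.3, 0.5]
opening: -0.0
gripper_force: 0.0
t4.70 bed mm [-36.   74.3] z 57.3 toolx-bed deg 179.94 F [-0.3 -0.4] 0.5
top [399.9 183.1] 35 screw@ [107.7 -45. ] dot@ [ 99.9 -40. ]
top [406.  193.3] 18 screw@ [ 87.2 -61.9] dot@ [ 80.2 -56.3]
top [422. 216.] 5 screw@ [  42.7 -104.3] dot@ [ 37.3 -97.2]
top [428.7 217.3] 7 screw@ [  42.2 -119.3] dot@ [  36.8 -111.6]
top [388.5 225.7] 14 screw@ [  9.3 -34.6] dot@ [  5.1 -30. ]
top [397.5 248.5] 16 screw@ [-37.4 -61.8] dot@ [-40.  -56.2]
scene [260.9 266.8] 17 screw@ [-19.8 -18.4] dot@ [  5.5 -29.9]
scene [239.9 270.1] 22 screw@ [-36.3 -61.7] dot@ [-10.5 -71.6]
scene [267.9 312.1] 22 screw@ [ 87.8 -62. ] dot@ [109.2 -71.9]
```

```bash
python3 - <<'E'
import cv2
t=cv2.imread("pics/top_a.png")[140:290,290:450]; s=cv2.imread("pics/scene_a.png")[190:340,205:365]
cv2.imwrite("pics/ca.png",cv2.resize(cv2.hconcat([t,s]),(800,375),interpolation=cv2.INTER_CUBIC))
E
```

```text
(no output)
```

View pics/ca.png

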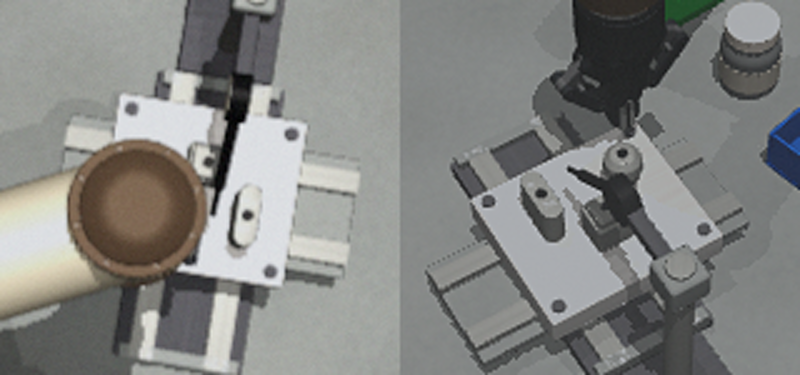

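The scene half shows the finger tip at about pixel (297,243), right at the near-left screw, and the plate has not moved. I'll check where the TCP projects.

```bash
python3 - <<'E'
from h import *
f=grab_frame("scene"); s=read_state(); p=s["tool_pos"]; print(proj(f,p),s["t"]); st()
for x,y,z in[(-49.7,95,72),(-49.7,95,42),(-37,82,72)]:
    w=B.T@[x/1000,y/1000]+TIP; print((x,y,z),proj(f,[*w,z/1000]))
c=f["img"][200:275,250:350]; cv2.imwrite("pics/z.png",cv2.resize(c,(800,600),interpolation=cv2.INTER_CUBIC))
E
```

```text
[293.60705355 247.65203763] 4.85
t4.85 bed mm [-36.   74.7] z 57.3 toolx-bed deg 179.97 F [-0.6 -0. ] -0.2
(-49.7, 95, 72) [298.02536196 235.93377991]
(-49.7, 95, 42) [298.16218715 243.78604248]
(-37, 82, 72) [296.03542873 242.1252147 ]
```

View pics/z.png

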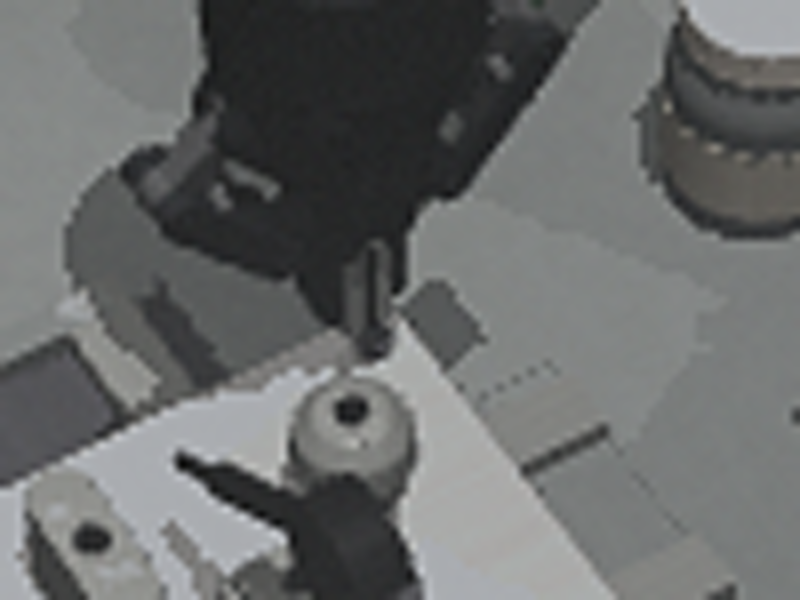

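The finger seems to end on or above the plate's top near the corner screw (zoom (375,355)), not against its side. I'll lift off, back away and compare the tip with the reported TCP.

```bash
python3 -m inch '[{"tx":0,"ty":0,"tz":-0.1,"roll":0},{"tx":0,"ty":0,"tz":-0.25,"roll":0},{"tx":0,"ty":0.2,"tz":-0.25,"roll":0},{"tx":0,"ty":0.4,"tz":-0.25,"roll":0},{"tx":0,"ty":0.4,"tz":-0.1,"roll":0},{"tx":0,"ty":0.4,"tz":0,"roll":0},{"tx":0,"ty":0.4,"tz":0,"roll":0},{"tx":0,"ty":0.4,"tz":0,"roll":0}]'
python3 - <<'E'
from h import *
f=grab_frame("scene"); st(); q=proj(f,read_state()["tool_pos"]); print(q)
c=f["img"][190:265,250:350].copy(); c=cv2.resize(c,(800,600),interpolation=cv2.INTER_CUBIC)
cv2.drawMarker(c,tuple(int(x) for x in ((q-[250,190]+.5)*8)),(0,0,255),0,20,1)
cv2.imwrite("pics/z2.png",c)
E
```

```text
t: 5.52
tool_pos: [0.5353, 0.0543, 0.0568]
tool_rot: [-0.249, -3.13, 0.002]
wrist_force: [0.2, -0.0, 1.0]
opening: -0.004
gripper_force: 0.0
t5.57 bed mm [-35.6 134.6] z 57.7 toolx-bed deg 179.99 F [-0.2 -0. ] -0.7
[315.92109981 236.61991224]
```

View pics/z2.png

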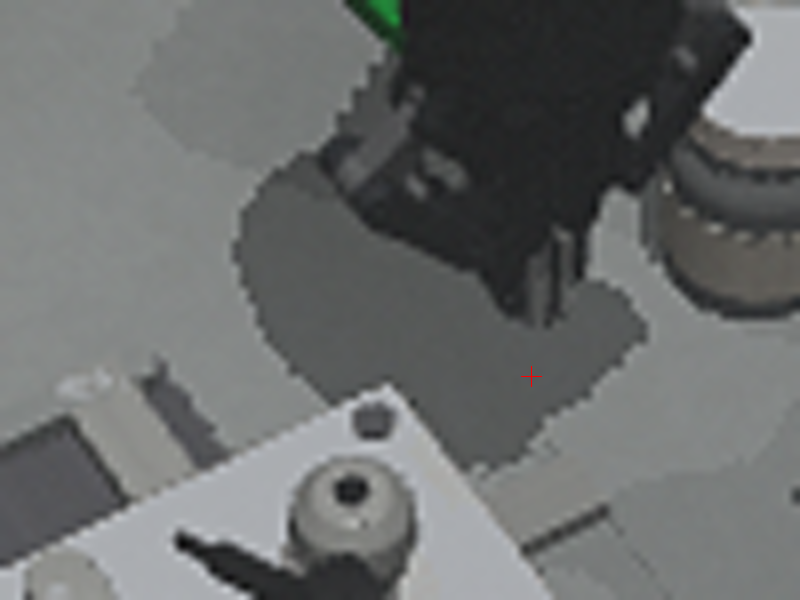

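The marker (531,376) is about 54 zoomed px below the visible tip (540,322). So the real fingertip is some 20–25 mm higher than the reported TCP z, and the finger passed over the plate. I'll check this against the first picture.

```bash
python3 - <<'E'
from h import *
f=grab_frame("scene"); 
p=np.array([.25737,-.5689,.19283]); M=R.from_rotvec([.661926,-3.0705,-.00298]).as_matrix()
for s in(1,-1):
    for back in(0.013,0.035):
        q=p+M@[0,s*.05,-back]; print(s,back,proj(f,q).round(1))
im=cv2.imread("pics/scene0.png")[220:320,0:75]
g=grab_frame("scene")["img"][190:250,285:335]
a=cv2.resize(im,(450,600),interpolation=cv2.INTER_CUBIC); b=cv2.resize(cv2.convertScaleAbs(g,alpha=2.2),(350,420),interpolation=cv2.INTER_CUBIC)
o=np.zeros((600,800,3),np.uint8); o[:,:450]=a; o[:420,450:]=b; cv2.imwrite("pics/z3.png",o)
E
```

```text
1 0.013 [ -7.1 252.6]
1 0.035 [-11.7 245.9]
-1 0.013 [-45.  292.3]
-1 0.035 [-50.5 285.9]
```

View pics/z3.png

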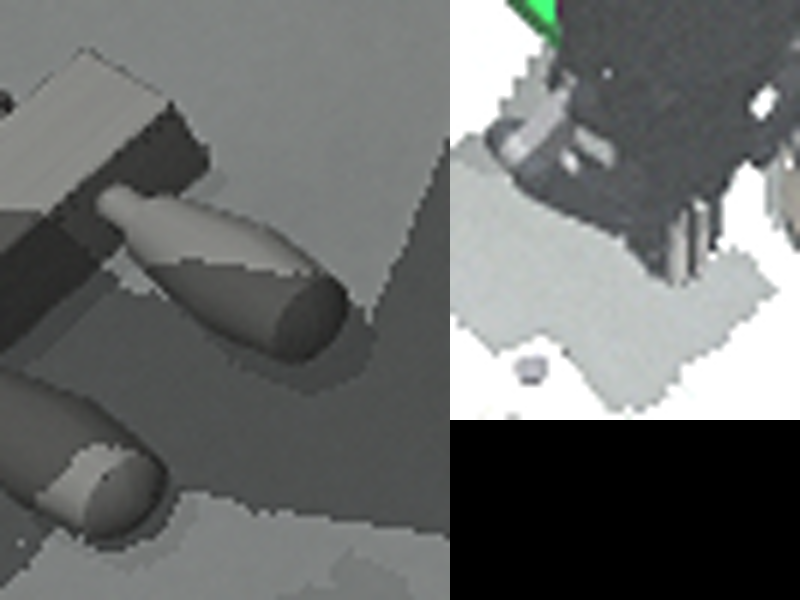

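The left part shows only skittles. On the right, the shut fingertips end at about pixel (318.6,230.7) against a reported (315.9,236.6), so the tip is about 23 mm high. I'll lower 21 mm and push.

```bash
python3 -m inch '[{"tx":0,"ty":0,"tz":0.08,"roll":0},{"tx":0,"ty":-0.06,"tz":0.14,"roll":0},{"tx":0,"ty":-0.12,"tz":0.14,"roll":0},{"tx":0,"ty":-0.16,"tz":0.14,"roll":0},{"tx":0,"ty":-0.19,"tz":0.14,"roll":0},{"tx":0,"ty":-0.22,"tz":0.14,"roll":0},{"tx":0,"ty":-0.25,"tz":0.14,"roll":0},{"tx":0,"ty":-0.28,"tz":0.14,"roll":0},{"tx":0,"ty":-0.31,"tz":0.14,"roll":0},{"tx":0,"ty":-0.33,"tz":0.14,"roll":0},{"tx":0,"ty":-0.33,"tz":0.14,"roll":0},{"tx":0,"ty":-0.33,"tz":0.14,"roll":0}]'
python3 -c "from h import *;st();meas('b')"
```

```text
t: 6.67
tool_pos: [0.5279, 0.0053, 0.0363]
tool_rot: [0.251, 3.131, 0.0]
wrist_force: [-0.2, 0.2, -0.2]
opening: -0.001
gripper_force: 0.0
t6.67 bed mm [-36.   84.9] z 36.3 toolx-bed deg 179.95 F [-0.2  0.1] -0.2
top [399.8 183.2] 36 screw@ [107.6 -44.9] dot@ [ 99.9 -39.8]
top [406.  193.3] 18 screw@ [ 87.2 -61.9] dot@ [ 80.2 -56.3]
top [422. 216.] 5 screw@ [  42.7 -104.3] dot@ [ 37.3 -97.2]
top [428.7 217.3] 7 screw@ [  42.2 -119.3] dot@ [  36.8 -111.6]
top [388.5 225.7] 14 screw@ [  9.3 -34.6] dot@ [  5.1 -30. ]
top [397.5 248.4] 17 screw@ [-37.1 -61.7] dot@ [-39.7 -56.1]
scene [260.9 266.8] 17 screw@ [-19.8 -18.4] dot@ [  5.5 -29.9]
scene [239.9 270.1] 22 screw@ [-36.3 -61.7] dot@ [-10.5 -71.6]
scene [267.9 312.1] 22 screw@ [ 87.8 -62. ] dot@ [109.2 -71.9]
```

Still no contact, so I need a better look.

```bash
python3 - <<'E'
from h import *
f=grab_frame("scene"); st(); p=read_state()["tool_pos"]
c=cv2.convertScaleAbs(f["img"][170:270,240:340],alpha=1.6); c=cv2.resize(c,(600,600),interpolation=cv2.INTER_CUBIC)
for dz,col in((0,(0,0,255)),(.03,(0,255,255)),(.06,(0,255,0))):
    q=proj(f,p+[0,0,dz]); cv2.drawMarker(c,tuple(int(x) for x in ((q-[240,170]+.5)*6)),col,0,16,1); print(dz,q)
cv2.imwrite("pics/z4.png",c)
E
```

```text
t6.82 bed mm [-36.   85.2] z 36.3 toolx-bed deg 179.98 F [0.6 0.9] 0.2
0 [297.67079751 251.0933449 ]
0.03 [297.52511113 243.33175185]
0.06 [297.37442332 235.30370268]
```

View pics/z4.png

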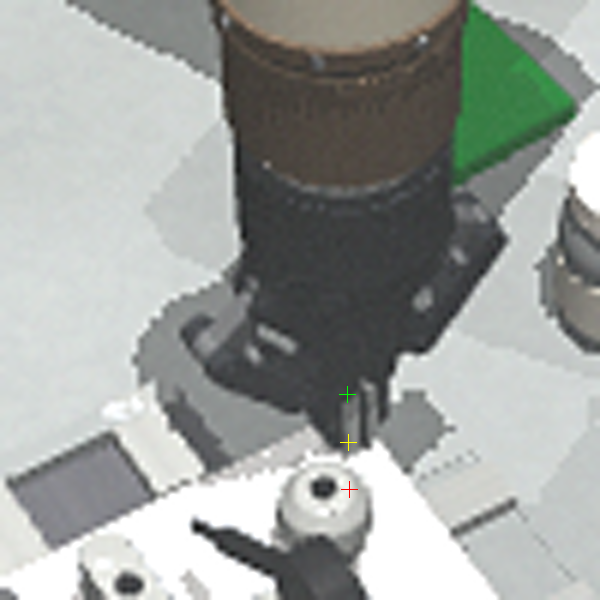

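The finger's lower near edge at zoom (355,448) fits a constant height offset of about 36 mm: the true tip was hovering just over the plate top. I'll go out, 18 mm lower, and push again.

```bash
python3 -m inch '[{"tx":0,"ty":0,"tz":-0.04,"roll":0},{"tx":0,"ty":0.17,"tz":-0.04,"roll":0},{"tx":0,"ty":0.3,"tz":0,"roll":0},{"tx":0,"ty":0.3,"tz":0.12,"roll":0},{"tx":0,"ty":0.3,"tz":0.12,"roll":0},{"tx":0,"ty":0.22,"tz":0.12,"roll":0},{"tx":0,"ty":0.18,"tz":0.12,"roll":0},{"tx":0,"ty":0.14,"tz":0.12,"roll":0},{"tx":0,"ty":0.11,"tz":0.12,"roll":0},{"tx":0,"ty":0.08,"tz":0.12,"roll":0},{"tx":0,"ty":0.06,"tz":0.12,"roll":0},{"tx":0,"ty":0.06,"tz":0.12,"roll":0}]'
python3 -c "from h import *;st();meas('c')"
```

```text
t: 7.82
tool_pos: [0.5292, 0.0136, 0.0189]
tool_rot: [0.253, 3.131, 0.002]
wrist_force: [-0.6, 2.8, -1.4]
opening: 0.002
gripper_force: 1.1
t7.82 bed mm [-36.   93.3] z 18.9 toolx-bed deg 179.85 F [-1.   2.7] -1.4
top [354.5 176.3] 38 screw@ [106.8  57.1] dot@ [99.1 58.5]
top [400. 183.] 37 screw@ [108.1 -45.3] dot@ [100.4 -40.2]
top [349.1 184.4] 17 screw@ [86.8 66.1] dot@ [79.9 67.2]
top [413.1 194.4] 17 screw@ [ 87.3 -77.8] dot@ [ 80.3 -71.6]
top [422. 216.] 5 screw@ [  42.7 -104.3] dot@ [ 37.3 -97.2]
top [428.7 217.3] 7 screw@ [  42.2 -119.3] dot@ [  36.8 -111.6]
top [395.8 226.8] 13 screw@ [  9.6 -51. ] dot@ [  5.4 -45.7]
top [404.8 249.5] 18 screw@ [-37. -78.] dot@ [-39.6 -71.7]
top [413.2 250. ] 20 screw@ [-35.  -96.2] dot@ [-37.6 -89.4]
scene [287.3 253.9] 14 screw@ [-19.3  48.5] dot@ [ 5.9 34.6]
scene [254.8 270.4] 16 screw@ [-18.6 -34.5] dot@ [  6.6 -45.5]
scene [233.5 273.4] 21 screw@ [-36.  -77.5] dot@ [-10.2 -86.9]
scene [319.8 284.7] 20 screw@ [87.9 66.2] dot@ [109.3  51.7]
scene [261.2 315.6] 25 screw@ [ 87.7 -77.8] dot@ [109.2 -87.2]
```

```bash
python3 -m inch '[{"tx":0,"ty":-0.03,"tz":0,"roll":0},{"tx":0,"ty":-0.06,"tz":0,"roll":0},{"tx":0,"ty":-0.09,"tz":0,"roll":0},{"tx":0,"ty":-0.12,"tz":0,"roll":0},{"tx":0,"ty":-0.15,"tz":0,"roll":0},{"tx":0,"ty":-0.17,"tz":0,"roll":0},{"tx":0,"ty":-0.19,"tz":0,"roll":0},{"tx":0,"ty":-0.205,"tz":0,"roll":0},{"tx":0,"ty":-0.215,"tz":0,"roll":0},{"tx":0,"ty":-0.225,"tz":0,"roll":0},{"tx":0,"ty":-0.225,"tz":0,"roll":0},{"tx":0,"ty":-0.225,"tz":0,"roll":0}]'
python3 - <<'E'
from h import *
import re
st();meas('d')
E
```

```text
t: 8.92
tool_pos: [0.5241, -0.019, 0.0188]
tool_rot: [0.251, 3.131, 0.0]
wrist_force: [-0.5, 2.8, 1.5]
opening: -0.003
gripper_force: 1.5
t8.92 bed mm [-35.9  60.2] z 18.8 toolx-bed deg 179.95 F [-0.9  2.7] 1.5
top [427.9 196.7] 18 screw@ [  87.4 -110.8] dot@ [  80.4 -103.4]
top [395.4 208. ] 14 screw@ [ 50.9 -43.7] dot@ [ 45.2 -38.8]
top [411.4 229.4] 15 screw@ [  9.4 -85.7] dot@ [  5.2 -79.2]
top [419.4 251.9] 18 screw@ [ -37.  -110.5] dot@ [ -39.5 -103.1]
scene [240.8 277.1] 19 screw@ [-19.2 -68.5] dot@ [  6.1 -78.2]
scene [219.9 280. ] 21 screw@ [ -36.3 -110.5] dot@ [ -10.4 -118.7]
scene [267.  282.3] 18 screw@ [ 22.6 -27.2] dot@ [ 46.4 -38.4]
scene [247.2 322.9] 23 screw@ [  87.5 -110.7] dot@ [ 109.  -118.9]
```

```bash
python3 -m inch '[{"tx":0,"ty":-0.005,"tz":0,"roll":0},{"tx":0,"ty":-0.01,"tz":0,"roll":0},{"tx":0,"ty":-0.01,"tz":0,"roll":0},{"tx":0,"ty":0.05,"tz":0,"roll":0},{"tx":0,"ty":0.1,"tz":0,"roll":0},{"tx":0,"ty":0.1,"tz":-0.2,"roll":0},{"tx":0,"ty":0.1,"tz":-0.4,"roll":0},{"tx":0,"ty":0.1,"tz":-0.6,"roll":0},{"tx":0,"ty":0.1,"tz":-0.8,"roll":0},{"tx":0,"ty":0.1,"tz":-1,"roll":0},{"tx":0,"ty":0.1,"tz":-1,"roll":0}]' && python3 -m inch '[{"tx":0,"ty":0,"tz":-0.25,"roll":0},{"tx":0,"ty":0,"tz":-0.5,"roll":0},{"tx":0,"ty":-0.2,"tz":-0.65,"roll":0},{"tx":-0.1,"ty":-0.4,"tz":-0.65,"roll":0},{"tx":-0.25,"ty":-0.6,"tz":-0.65,"roll":0},{"tx":-0.4,"ty":-0.8,"tz":-0.65,"roll":0},{"tx":-0.55,"ty":-1,"tz":-0.65,"roll":0},{"tx":-0.8,"ty":-1,"tz":-0.65,"roll":0},{"tx":-1,"ty":-1,"tz":-0.65,"roll":0},{"tx":-1,"ty":-1,"tz":-0.65,"roll":0},{"tx":-1,"ty":-1,"tz":-0.65,"roll":0}]'
python3 -c "from h import *;st();meas('e')"
```

```text
t: 9.93
tool_pos: [0.5304, -0.0036, 0.1748]
tool_rot: [0.247, 3.119, 0.003]
wrist_force: [0.4, -0.1, 0.2]
opening: -0.001
gripper_force: 0.0
t: 10.85
tool_pos: [0.6511, -0.1762, 0.2627]
tool_rot: [-0.251, -3.127, 0.0]
wrist_force: [0.4, 0.5, 0.3]
opening: -0.001
gripper_force: 0.0
t10.85 bed mm [114.4 -74.8] z 262.7 toolx-bed deg 179.92 F [0.3 0.6] 0.3
scene [246.8 323.1] 23 screw@ [  87.5 -111.7] dot@ [ 108.9 -119.8]
```

```bash
python3 -m inch '[{"tx":-0.06,"ty":-0.17,"tz":0,"roll":0},{"tx":-0.06,"ty":-0.17,"tz":0.2,"roll":0},{"tx":-0.06,"ty":-0.17,"tz":0.4,"roll":0},{"tx":-0.06,"ty":-0.17,"tz":0.6,"roll":0},{"tx":-0.06,"ty":-0.17,"tz":0.8,"roll":0},{"tx":-0.06,"ty":-0.17,"tz":1,"roll":0},{"tx":-0.06,"ty":-0.17,"tz":1,"roll":0}]' && python3 -m inch '[{"tx":0,"ty":0,"tz":0.15,"roll":0},{"tx":0,"ty":0,"tz":0.3,"roll":0},{"tx":0,"ty":0,"tz":0.45,"roll":0},{"tx":0,"ty":0,"tz":0.55,"roll":0},{"tx":0,"ty":0,"tz":0.63,"roll":0},{"tx":0,"ty":0,"tz":0.63,"roll":0},{"tx":0,"ty":0,"tz":0.63,"roll":0}]'
python3 -c "from h import *;st()"
```

```text
t: 11.53
tool_pos: [0.6501, -0.201, 0.1098]
tool_rot: [-0.25, -3.119, -0.003]
wrist_force: [-1.0, 0.2, -2.1]
opening: 0.002
gripper_force: 0.0
t: 12.12
tool_pos: [0.656, -0.2027, 0.0228]
tool_rot: [0.249, 3.13, -0.001]
wrist_force: [0.7, 1.0, 0.3]
opening: -0.003
gripper_force: 0.0
t12.12 bed mm [ 123.4 -100.3] z 22.8 toolx-bed deg 180.0 F [0.5 1.1] 0.3
```

```bash
python3 -m inch '[{"tx":0.02,"ty":0,"tz":0.02,"roll":0},{"tx":0.04,"ty":0,"tz":0.02,"roll":0},{"tx":0.06,"ty":0,"tz":0.02,"roll":0},{"tx":0.075,"ty":0,"tz":0.02,"roll":0},{"tx":0.09,"ty":0,"tz":0.02,"roll":0},{"tx":0.1,"ty":0,"tz":0.02,"roll":0},{"tx":0.11,"ty":0,"tz":0.02,"roll":0},{"tx":0.11,"ty":0,"tz":0.02,"roll":0},{"tx":0.11,"ty":0,"tz":0.02,"roll":0}]'
python3 -c "from h import *;st();meas('f')"
```

```text
t: 12.87
tool_pos: [0.6402, -0.2003, 0.0192]
tool_rot: [0.249, 3.129, -0.001]
wrist_force: [4.7, -2.1, 1.9]
opening: 0.001
gripper_force: 2.0
t12.87 bed mm [ 107.5 -100.4] z 19.2 toolx-bed deg 179.98 F [ 5.  -1.3] 1.9
top [419.9 253.6] 17 screw@ [ -40.5 -112. ] dot@ [ -42.9 -104.6]
```

```bash
python3 -m inch '[{"tx":0.006,"ty":0,"tz":0,"roll":0},{"tx":0.012,"ty":0,"tz":0,"roll":0},{"tx":0.012,"ty":0,"tz":0,"roll":0},{"tx":0.012,"ty":0,"tz":0,"roll":0},{"tx":0,"ty":0,"tz":0,"roll":0},{"tx":-0.05,"ty":0,"tz":0,"roll":0},{"tx":-0.05,"ty":0,"tz":0,"roll":0}]'
python3 -c "from h import *;st();meas('g')"
```

```text
t: 13.55
tool_pos: [0.6453, -0.2011, 0.0168]
tool_rot: [-0.251, -3.127, -0.001]
wrist_force: [0.3, 1.0, -0.6]
opening: -0.0
gripper_force: 0.0
t13.55 bed mm [ 112.6 -100.4] z 16.8 toolx-bed deg 179.93 F [0.1 1. ] -0.6
top [411.5 232.3] 14 screw@ [  3.1 -86.9] dot@ [ -0.9 -80.3]
top [419.8 254.8] 17 screw@ [ -43.1 -112.1] dot@ [ -45.5 -104.7]
```

```bash
python3 -m inch '[{"tx":0,"ty":0,"tz":0,"roll":0},{"tx":0,"ty":0,"tz":0,"roll":0},{"tx":0,"ty":0,"tz":0,"roll":0},{"tx":0,"ty":0,"tz":0,"roll":0},{"tx":0,"ty":0,"tz":0,"roll":0},{"tx":0,"ty":0,"tz":0,"roll":0},{"tx":0,"ty":0,"tz":0,"roll":0},{"tx":0,"ty":0,"tz":0,"roll":0},{"tx":0,"ty":0,"tz":0,"roll":0},{"tx":0,"ty":0,"tz":0,"roll":0},{"tx":0,"ty":0,"tz":0,"roll":0},{"tx":0,"ty":0,"tz":0,"roll":0}]'
python3 - <<'E'
from h import *
for n in("top","scene"):
    f=grab_frame(n); print(n,"tip px",proj(f,[*TIP,.118]).round(1)); g=cv2.cvtColor(f["img"],6)
    u,v=proj(f,[*TIP,.115]).astype(int); print(g[v-7:v+9,u-7:u+9])
st()
E
```

```text
t: 14.65
tool_pos: [0.6465, -0.2013, 0.0183]
tool_rot: [-0.25, -3.132, -0.0]
wrist_force: [-0.0, -0.6, 0.1]
opening: 0.003
gripper_force: 0.0
top tip px [374.5 225.6]
[[198 202 200 199 200 198 201 199 199 197 192 194 193 189 190 184]
 [200 201 201 197 198 198 198 198 198 194 198 191 188 186 186 187]
 [201 202 200 199 198 198 200 199 195 195 193 194 192 191 188 184]
 [201 200 201 199 201 199 199 198 197 199 193 193 188 187 189 187]
 [199 201 200 201 201 200 199 198 200 198 195 194 190 190 185 185]
 [200 201 201 198 199 200 200 198 197 195 195 192 193 190 187 183]
 [198 201 202 201 198 200 199 200 196 200 193 192 191 189 188 187]
 [200 199 202 200 200 198 200 199 198 199 199 191 192 189 191 185]
 [201 203 202 201 199 199 199 200 197 198 194 193 191 191 189 184]
 [202 202 202 200 200 199 199 198 198 198 196 195 194 190 189 188]
 [200 201 202 202 201 199 200 199 197 200 196 194 194 190 190 189]
 [200 201 199 200 201 198 201 198 200 199 196 196 194 193 189 189]
 [200 200 203 200 201 200 201 200 196 196 197 197 194 192 193 192]
 [202 202 202 202 201 199 198 201 199 198 199 197 195 194 191 
[... 613 characters left out ...]
8  85  82  80  70  68]
 [ 89  88  87  86  85  79 100  93  91  86  82  80  72  69  69  43]
 [ 89  86  88  86  85  79  92  88  85  81  76  71  72  48  34  34]
 [ 89  88  86  87  84  81  86  80  76  71  68  48  33  35  33  35]
 [ 88  88  86  87  85  80  79  71  70  66  55  70  42  33  33  34]
 [ 90  88  87  86  84  81  68  63  67  67  54  57  84  51  29  32]
 [ 90  89  88  86  85  85  83  81  67  65  50  53  81  84  84  47]
 [ 90  89  88  85  84  84  84  80  66  65  50  48  81  79  82  59]
 [ 89  89  86  86  86  84  84  83  67  61  50  47  81  74  66  59]
 [ 89  89  87  85  86  84  84  81  79  61  80  52  76  62  61  56]]
t14.75 bed mm [ 113.8 -100.3] z 18.3 toolx-bed deg 179.96 F [0.2 0.3] 0.0
```

```bash
python3 - <<'E'
from h import *
for n,(u,v) in(("top",(375,223)),("scene",(273,257))):
    g=cv2.cvtColor(cv2.imread(f"pics/{n}0.png"),6); print(n,"cols",u-6,"rows",v-5); print(g[v-5:v+6,u-6:u+7])
E
```

```text
top cols 369 rows 218
[[222 213 188 174 174 171 127  16  90 188 223 223 222]
 [223 214 185 171 175 158  88  19 109 207 221 223 223]
 [223 205 158 176 175 152  56  23 130 224 222 223 223]
 [221 205 158 172 176 145  32  69 167 223 222 222 223]
 [221 204 159 175 170 128   7  91 188 223 223 222 213]
 [225 208 171 179 163 107  14 111 207 222 222 222 208]
 [225 212 176 177 158  75  23 133 223 221 223 221 205]
 [222 219 197 176 156  72  47 148 223 222 222 223 205]
 [222 223 210 177 176 169 142 196 221 222 222 222 200]
 [222 216 195 175 188 216 208 221 223 224 224 221 199]
 [223 208 179 177 193 219 222 224 223 223 223 224 196]]
scene cols 267 rows 252
[[128 168 172 172 171 170 170 170 170 169 170 170 170]
 [173 172 171 170 170 170 170 169 169 169 170 170 170]
 [171 170 170 170 170 171 170 170 170 170 170 170 169]
 [170 170 170 170 172 174 174 172 170 171 170 170 170]
 [170 170 170 171 175 104 144 178 176 173 173 173 172]
 [170 169 171 172 139  34  45  76 149 183 143 143 178]
 [170 170 171 172 177  53  33  39  50  54  46  45  75]
 [169 169 170 170 174 176 140  58  38  43  43  44  43]
 [170 170 170 170 170 173 174 179  99  38  46  46  46]
 [169 170 169 170 170 170 171 174 178  57  37  43  45]
 [169 170 170 169 169 170 170 171 174 177  97  33  38]]
```

```bash
python3 -m inch '[{"tx":0.03,"ty":0,"tz":0,"roll":0},{"tx":0.06,"ty":0,"tz":0,"roll":0},{"tx":0.09,"ty":0,"tz":0,"roll":0},{"tx":0.12,"ty":0,"tz":0,"roll":0},{"tx":0.15,"ty":0,"tz":0,"roll":0},{"tx":0.18,"ty":0,"tz":0,"roll":0},{"tx":0.21,"ty":0,"tz":0,"roll":0},{"tx":0.24,"ty":0,"tz":0,"roll":0},{"tx":0.265,"ty":0,"tz":0,"roll":0},{"tx":0.28,"ty":0,"tz":0,"roll":0},{"tx":0.295,"ty":0,"tz":0,"roll":0},{"tx":0.295,"ty":0,"tz":0,"roll":0}]'
python3 -c "from h import *;st();meas('h')"
```

```text
t: 15.75
tool_pos: [0.6034, -0.1942, 0.0186]
tool_rot: [0.25, 3.129, -0.0]
wrist_force: [3.5, -0.4, -3.2]
opening: 0.005
gripper_force: 2.0
t15.75 bed mm [  70.2 -100.2] z 18.6 toolx-bed deg 179.97 F [3.6 0.1] -3.2
```

```bash
python3 -m inch '[{"tx":0.01,"ty":0,"tz":0,"roll":0},{"tx":0.02,"ty":0,"tz":0,"roll":0},{"tx":0.02,"ty":0,"tz":0,"roll":0},{"tx":0.02,"ty":0,"tz":0,"roll":0},{"tx":-0.06,"ty":0,"tz":0,"roll":0},{"tx":-0.12,"ty":-0.02,"tz":-0.05,"roll":0},{"tx":-0.12,"ty":-0.2,"tz":-0.05,"roll":0},{"tx":-0.12,"ty":-0.38,"tz":-0.05,"roll":0},{"tx":-0.12,"ty":-0.4,"tz":-0.05,"roll":0},{"tx":-0.12,"ty":-0.4,"tz":-0.05,"roll":0}]' && python3 -m inch '[{"tx":0.2,"ty":0,"tz":0,"roll":0},{"tx":0.4,"ty":0,"tz":0,"roll":0},{"tx":0.6,"ty":0,"tz":0,"roll":0},{"tx":0.75,"ty":0,"tz":0,"roll":0},{"tx":0.75,"ty":0,"tz":0.05,"roll":0},{"tx":0.75,"ty":0,"tz":0.05,"roll":0}]'
python3 -c "from h import *;st();meas('i')"
```

```text
t: 16.68
tool_pos: [0.6084, -0.2574, 0.0251]
tool_rot: [-0.255, -3.127, -0.001]
wrist_force: [0.4, 0.1, -0.1]
opening: 0.003
gripper_force: 0.0
t: 17.18
tool_pos: [0.4974, -0.2373, 0.0177]
tool_rot: [-0.25, -3.128, -0.001]
wrist_force: [0.5, -0.2, 0.2]
opening: -0.0
gripper_force: 0.0
t17.18 bed mm [ -27.7 -159.5] z 17.7 toolx-bed deg 179.98 F [ 0.5 -0.2] 0.2
scene [230.7 263.2] 10 screw@ [-63.2 -70.2] dot@ [-36.4 -79.8]
scene [256.  267.5] 16 screw@ [-23.8 -28.5] dot@ [  1.6 -39.7]
scene [291.8 278.2] 5 screw@ [41.7 23.6] dot@ [64.8 10.6]
scene [236.6 307.2] 21 screw@ [  43.  -111.7] dot@ [  66.  -119.8]
```

```bash
python3 -m inch '[{"tx":0,"ty":0.06,"tz":0,"roll":0},{"tx":0,"ty":0.11,"tz":0,"roll":0},{"tx":0,"ty":0.15,"tz":0,"roll":0},{"tx":0,"ty":0.19,"tz":0,"roll":0},{"tx":0,"ty":0.23,"tz":0,"roll":0},{"tx":0,"ty":0.27,"tz":0,"roll":0},{"tx":0,"ty":0.31,"tz":0,"roll":0},{"tx":0,"ty":0.34,"tz":0,"roll":0},{"tx":0,"ty":0.365,"tz":0,"roll":0},{"tx":0,"ty":0.38,"tz":0,"roll":0},{"tx":0,"ty":0.395,"tz":0,"roll":0},{"tx":0,"ty":0.395,"tz":0,"roll":0}]'
python3 -c "from h import *;st();meas('j')"
```

```text
t: 18.28
tool_pos: [0.5101, -0.1797, 0.0183]
tool_rot: [0.249, 3.131, -0.001]
wrist_force: [1.5, -3.5, -1.0]
opening: -0.0
gripper_force: 1.3
t18.28 bed mm [ -24.3 -100.6] z 18.3 toolx-bed deg 180.01 F [ 2.1 -3.2] -1.0
scene [271.8 259.5] 20 screw@ [-24.2  11.4] dot@ [ 1.2 -1.1]
scene [250.2 261.2] 5 screw@ [-45.3 -31.2] dot@ [-19.2 -42.3]
scene [252.4 299.2] 23 screw@ [ 43.2 -74.3] dot@ [ 66.3 -83.8]
```

```bash
python3 -m inch '[{"tx":0,"ty":0.007,"tz":0,"roll":0},{"tx":0,"ty":0.014,"tz":0,"roll":0},{"tx":0,"ty":0.014,"tz":0,"roll":0},{"tx":0,"ty":0.014,"tz":0,"roll":0},{"tx":0,"ty":-0.03,"tz":0,"roll":0},{"tx":0,"ty":-0.1,"tz":0,"roll":0}]'
python3 -c "from h import *;st();meas('k')"
```

```text
t: 18.88
tool_pos: [0.5065, -0.1943, 0.0183]
tool_rot: [-0.248, -3.131, -0.001]
wrist_force: [-0.4, -0.6, -0.1]
opening: 0.0
gripper_force: 0.0
t18.88 bed mm [ -25.6 -115.6] z 18.3 toolx-bed deg 180.02 F [-0.3 -0.6] -0.1
scene [272.2 259.3] 20 screw@ [-24.2  12.4] dot@ [ 1.2 -0.1]
scene [265.  261.5] 6 screw@ [-27.4  -3.9] dot@ [ -1.9 -15.9]
scene [253. 299.] 21 screw@ [ 43.4 -73. ] dot@ [ 66.5 -82.5]
```

```bash
python3 -m inch '[{"tx":0,"ty":0,"tz":0,"roll":0},{"tx":0,"ty":0,"tz":0,"roll":0},{"tx":0,"ty":0,"tz":0,"roll":0},{"tx":0,"ty":0,"tz":0,"roll":0},{"tx":0,"ty":0,"tz":0,"roll":0},{"tx":0,"ty":0,"tz":0,"roll":0},{"tx":0,"ty":0,"tz":0,"roll":0},{"tx":0,"ty":0,"tz":0,"roll":0},{"tx":0,"ty":0,"tz":0,"roll":0},{"tx":0,"ty":0,"tz":0,"roll":0},{"tx":0,"ty":0,"tz":0,"roll":0},{"tx":0,"ty":0,"tz":0,"roll":0}]' && python3 -m inch '[{"tx":0,"ty":0,"tz":0,"roll":0},{"tx":0,"ty":0,"tz":0,"roll":0},{"tx":0,"ty":0,"tz":-0.2,"roll":0},{"tx":0.05,"ty":0,"tz":-0.4,"roll":0},{"tx":0.2,"ty":0,"tz":-0.6,"roll":0},{"tx":0.4,"ty":0,"tz":-0.7,"roll":0},{"tx":0.6,"ty":0.05,"tz":-0.7,"roll":0},{"tx":0.7,"ty":0.25,"tz":-0.7,"roll":0},{"tx":0.7,"ty":0.5,"tz":-0.7,"roll":0},{"tx":0.7,"ty":0.75,"tz":-0.7,"roll":0},{"tx":0.7,"ty":0.95,"tz":-0.7,"roll":0},{"tx":0.7,"ty":0.95,"tz":-0.7,"roll":0}]'
python3 -c "from h import *;st();meas('l')"
```

```text
t: 19.98
tool_pos: [0.507, -0.1948, 0.0183]
tool_rot: [-0.25, -3.132, -0.0]
wrist_force: [-0.5, 0.8, -0.1]
opening: -0.0
gripper_force: 0.0
t: 20.98
tool_pos: [0.4273, -0.0339, 0.124]
tool_rot: [0.242, 3.13, 0.002]
wrist_force: [0.1, -0.2, 0.4]
opening: -0.001
gripper_force: 0.0
t20.98 bed mm [-129.1   30.3] z 124.0 toolx-bed deg 180.27 F [ 0.1 -0.1] 0.4
top [343.5 203.5] 16 screw@ [42.3 71.7] dot@ [36.9 72.5]
top [407.8 213.7] 18 screw@ [ 42.6 -72.7] dot@ [ 37.3 -66.7]
top [326. 220.] 5 screw@ [ -0.5 104.2] dot@ [ -4.4 103.9]
top [332. 237.] 5 screw@ [-35.8  84.9] dot@ [-38.4  85.3]
top [353.3 240.9] 13 screw@ [-36.8  36.9] dot@ [-39.3  39. ]
top [390.5 247. ] 12 screw@ [-36.7 -46.1] dot@ [-39.2 -41.1]
top [334.7 258.1] 18 screw@ [-81.1  71.5] dot@ [-82.1  72.3]
top [399.3 269. ] 18 screw@ [-81.4 -72.6] dot@ [-82.4 -66.6]
top [408.7 268.7] 22 screw@ [-77.4 -92.8] dot@ [-78.5 -86.1]
scene [282.2 231.4] 19 screw@ [-80.1  71. ] dot@ [-52.6  56.4]
scene [278.9 238.9] 14 screw@ [-65.3  53.6] dot@ [-38.4  39.5]
scene [246.6 254.5] 17 screw@ [-65.6 -29.2] dot@ [-38.7 -40.3]
scene [226. 258.] 21 screw@ [-81.2 -72.5] dot@ [-53.7 -82.1]
scene [265.  261.5] 6 screw@ [-27.4  -3.9] dot@ [ -1.9 -15.9]
scene [311. 269.] 21 screw@ [43.2 71.7] dot@ [66.3 57. ]
scene [253. 299.] 21 screw@ [ 43.4 -73. ] dot@ [ 66.5 -82.5]
```

```bash
python3 -m inch '[{"tx":0,"ty":0,"tz":0.2,"roll":0},{"tx":0,"ty":0,"tz":0.4,"roll":0},{"tx":0,"ty":0,"tz":0.55,"roll":0},{"tx":0,"ty":0,"tz":0.66,"roll":0},{"tx":0,"ty":0,"tz":0.7,"roll":0},{"tx":0,"ty":0,"tz":0.7,"roll":0},{"tx":-0.04,"ty":0,"tz":0.7,"roll":0},{"tx":-0.08,"ty":0,"tz":0.7,"roll":0},{"tx":-0.08,"ty":0,"tz":0.7,"roll":0}]'  && python3 -m inch '[{"tx":-0.04,"ty":0,"tz":0,"roll":0},{"tx":-0.07,"ty":0,"tz":0,"roll":0},{"tx":-0.1,"ty":0,"tz":0,"roll":0},{"tx":-0.13,"ty":0,"tz":0,"roll":0},{"tx":-0.16,"ty":0,"tz":0,"roll":0},{"tx":-0.19,"ty":0,"tz":0,"roll":0},{"tx":-0.22,"ty":0,"tz":0,"roll":0},{"tx":-0.25,"ty":0,"tz":0,"roll":0},{"tx":-0.28,"ty":0,"tz":0,"roll":0},{"tx":-0.305,"ty":0,"tz":0,"roll":0},{"tx":-0.325,"ty":0,"tz":0,"roll":0},{"tx":-0.325,"ty":0,"tz":0,"roll":0}]'
python3 -c "from h import *;st();meas('m')"
```

```text
t: 21.83
tool_pos: [0.4408, -0.0392, 0.0197]
tool_rot: [0.25, 3.127, 0.002]
wrist_force: [-0.2, 0.1, -0.1]
opening: 0.002
gripper_force: 0.0
t: 22.83
tool_pos: [0.4847, -0.0475, 0.018]
tool_rot: [-0.251, -3.128, 0.001]
wrist_force: [-4.2, -0.1, 2.1]
opening: 0.0
gripper_force: 1.8
t22.83 bed mm [-70.3  25.9] z 18.0 toolx-bed deg 179.93 F [-4.2 -0.7] 2.1
top [410.3 198.2] 16 screw@ [ 77.9 -73. ] dot@ [ 71.3 -66.9]
top [380.3 218.1] 7 screw@ [ 23.1 -14.1] dot@ [ 18.4 -10.2]
top [416.6 219.4] 7 screw@ [ 33.2 -93.6] dot@ [ 28.1 -86.9]
top [392.8 230.8] 13 screw@ [ -0.3 -45.8] dot@ [ -4.1 -40.7]
top [411.1 247.9] 7 screw@ [-31.1 -91.2] dot@ [-33.9 -84.5]
top [401.9 253.4] 17 screw@ [-46.6 -73. ] dot@ [-48.8 -66.9]
scene [290.  241.7] 18 screw@ [-45.3  71.1] dot@ [-19.1  56.4]
scene [287.  249.9] 16 screw@ [-29.1  53.6] dot@ [-3.5 39.5]
scene [254.5 266.1] 15 screw@ [-28.8 -29.6] dot@ [ -3.2 -40.7]
scene [233.6 269.2] 20 screw@ [-45.8 -72.1] dot@ [-19.5 -81.7]
scene [319.5 280.6] 20 screw@ [78.6 71.2] dot@ [100.4  56.6]
scene [261.1 311. ] 24 screw@ [ 78.  -72.7] dot@ [ 99.8 -82.2]
```

```bash
python3 -m inch '[{"tx":-0.01,"ty":0,"tz":0,"roll":0},{"tx":-0.02,"ty":0,"tz":0,"roll":0},{"tx":-0.029,"ty":0,"tz":0,"roll":0},{"tx":-0.029,"ty":0,"tz":0,"roll":0},{"tx":0.05,"ty":0,"tz":0,"roll":0},{"tx":0.2,"ty":0,"tz":0,"roll":0},{"tx":0.3,"ty":0,"tz":-0.2,"roll":0},{"tx":0.3,"ty":0,"tz":-0.45,"roll":0},{"tx":0.3,"ty":-0.1,"tz":-0.7,"roll":0},{"tx":0.3,"ty":-0.35,"tz":-0.7,"roll":0},{"tx":0.3,"ty":-0.6,"tz":-0.7,"roll":0},{"tx":0.3,"ty":-0.6,"tz":-0.7,"roll":0}]' && python3 -m inch '[{"tx":0,"ty":-0.2,"tz":0,"roll":0},{"tx":-0.1,"ty":-0.4,"tz":0,"roll":0},{"tx":-0.3,"ty":-0.42,"tz":0,"roll":0},{"tx":-0.45,"ty":-0.42,"tz":0,"roll":0},{"tx":-0.45,"ty":-0.42,"tz":0.2,"roll":0},{"tx":-0.45,"ty":-0.42,"tz":0.4,"roll":0},{"tx":-0.45,"ty":-0.42,"tz":0.6,"roll":0},{"tx":-0.45,"ty":-0.42,"tz":0.7,"roll":0},{"tx":-0.45,"ty":-0.42,"tz":0.7,"roll":0},{"tx":-0.45,"ty":-0.42,"tz":0.7,"roll":0}]'
python3 -c "from h import *;st();meas('n')"
```

```text
t: 23.93
tool_pos: [0.4292, -0.1324, 0.1251]
tool_rot: [0.257, 3.124, 0.0]
wrist_force: [0.0, 0.7, -0.9]
opening: 0.0
gripper_force: 0.0
t: 24.77
tool_pos: [0.4855, -0.2019, 0.0183]
tool_rot: [0.249, 3.13, -0.001]
wrist_force: [-0.5, -0.6, -0.1]
opening: -0.004
gripper_force: 0.0
t24.77 bed mm [ -45.  -126.4] z 18.3 toolx-bed deg 180.02 F [-0.4 -0.6] -0.1
top [346.6 185.9] 17 screw@ [82.6 71.2] dot@ [75.8 72. ]
top [323.8 202.3] 6 screw@ [ 37.9 115.4] dot@ [ 32.6 114.7]
scene [291.1 242.9] 18 screw@ [-40.9  71.3] dot@ [-14.9  56.7]
scene [275.  245.9] 7 screw@ [-53.   36.3] dot@ [-26.5  22.9]
scene [288.2 251.6] 16 screw@ [-23.5  53.5] dot@ [ 1.9 39.4]
scene [255.8 267.6] 16 screw@ [-24.  -29.1] dot@ [  1.5 -40.2]
scene [235.  271.2] 19 screw@ [-39.5 -72. ] dot@ [-13.5 -81.6]
scene [275.8 276.7] 12 screw@ [20.  -3.7] dot@ [ 43.8 -15.8]
scene [320.9 282. ] 22 screw@ [83.2 71.8] dot@ [104.8  57.1]
scene [262.3 312.9] 24 screw@ [ 83.3 -72.8] dot@ [104.8 -82.3]
```

```bash
python3 -m inch '[{"tx":-0.03,"ty":0.06,"tz":0,"roll":0},{"tx":-0.03,"ty":0.12,"tz":0,"roll":0},{"tx":-0.03,"ty":0.16,"tz":0,"roll":0},{"tx":-0.03,"ty":0.2,"tz":0,"roll":0},{"tx":-0.03,"ty":0.24,"tz":0,"roll":0},{"tx":-0.03,"ty":0.28,"tz":0,"roll":0},{"tx":-0.03,"ty":0.32,"tz":0,"roll":0},{"tx":-0.03,"ty":0.36,"tz":0,"roll":0},{"tx":-0.03,"ty":0.39,"tz":0,"roll":0},{"tx":-0.03,"ty":0.415,"tz":0,"roll":0},{"tx":-0.03,"ty":0.435,"tz":0,"roll":0},{"tx":-0.03,"ty":0.435,"tz":0,"roll":0}]'
python3 -c "from h import *;st();meas('o')"
```

```text
t: 25.87
tool_pos: [0.4996, -0.1377, 0.0191]
tool_rot: [0.248, 3.13, -0.001]
wrist_force: [0.4, -2.5, 1.0]
opening: 0.002
gripper_force: 1.1
t25.87 bed mm [-41.3 -60.8] z 19.1 toolx-bed deg 180.03 F [ 0.8 -2.4] 1.0
top [329.5 182.9] 15 screw@ [ 83.3 109.9] dot@ [ 76.5 109.4]
top [360.3 204.5] 14 screw@ [46.1 34.4] dot@ [40.6 36.6]
top [344.5 219.2] 12 screw@ [ 8.  63.9] dot@ [ 3.8 65. ]
top [338.6 219.9] 15 screw@ [ 4.2 76.6] dot@ [ 0.1 77.2]
top [353.5 221. ] 6 screw@ [ 7.2 43.5] dot@ [ 3.  45.4]
scene [305.5 236.1] 18 screw@ [-40.4 109.3] dot@ [-14.4  93.3]
scene [303.2 244.3] 16 screw@ [-23.2  92.5] dot@ [ 2.2 77.1]
scene [274.6 245.4] 8 screw@ [-54.6  36.3] dot@ [-28.1  22.8]
scene [335.5 274.5] 20 screw@ [ 83.7 109.4] dot@ [105.3  93.3]
```

```bash
python3 -m inch '[{"tx":0,"ty":0.008,"tz":0,"roll":0},{"tx":0,"ty":0.014,"tz":0,"roll":0},{"tx":0,"ty":0.018,"tz":0,"roll":0},{"tx":0,"ty":0.018,"tz":0,"roll":0},{"tx":0,"ty":-0.06,"tz":0,"roll":0},{"tx":0,"ty":-0.2,"tz":0,"roll":0},{"tx":0,"ty":-0.4,"tz":-0.1,"roll":0},{"tx":0,"ty":-0.5,"tz":-0.3,"roll":0},{"tx":0.2,"ty":-0.5,"tz":-0.5,"roll":0},{"tx":0.4,"ty":-0.5,"tz":-0.7,"roll":0},{"tx":0.4,"ty":-0.5,"tz":-0.8,"roll":0},{"tx":0.4,"ty":-0.5,"tz":-0.8,"roll":0}]'
python3 -c "from h import *;st();meas('p')"
```

```text
t: 26.97
tool_pos: [0.4281, -0.203, 0.1418]
tool_rot: [0.25, 3.124, 0.0]
wrist_force: [0.9, -0.1, 0.9]
opening: -0.003
gripper_force: 0.0
t26.97 bed mm [-101.6 -136.6] z 141.8 toolx-bed deg 179.94 F [ 0.9 -0. ] 0.9
top [328.6 182.8] 16 screw@ [ 83.2 112. ] dot@ [ 76.4 111.4]
top [392.5 193.1] 15 screw@ [ 82.8 -32.2] dot@ [ 76.  -27.6]
top [352.2 200.8] 5 screw@ [51.4 53.5] dot@ [45.7 55. ]
top [317.8 201.2] 5 screw@ [ 38.2 129.1] dot@ [ 33.  127.9]
top [359.3 204.5] 14 screw@ [45.7 36.6] dot@ [40.2 38.7]
top [337.7 219.5] 14 screw@ [ 4.8 78.7] dot@ [ 0.8 79.3]
top [319.8 237.4] 16 screw@ [-41.1 111.7] dot@ [-43.5 111.1]
top [392.2 242.7] 6 screw@ [-26.6 -48.3] dot@ [-29.5 -43.2]
top [404.8 244.6] 5 screw@ [-26.3 -76.4] dot@ [-29.2 -70.2]
top [409.7 245.4] 7 screw@ [-26.3 -87.3] dot@ [-29.3 -80.8]
top [384.1 248. ] 20 screw@ [-41.3 -32.6] dot@ [-43.7 -28. ]
top [415.  246.4] 8 screw@ [-26.5 -99.1] dot@ [-29.4 -92.1]
scene [306.1 235.6] 17 screw@ [-40.8 111.2] dot@ [-14.8  95.1]
scene [304.  243.5] 16 screw@ [-24.2  95.3] dot@ [ 1.2 79.7]
scene [336. 274.] 21 screw@ [ 83.2 111. ] dot@ [104.8  94.9]
```

```bash
python3 -m inch '[{"tx":0,"ty":-0.2,"tz":-0.2,"roll":0},{"tx":0,"ty":-0.4,"tz":-0.4,"roll":0},{"tx":0,"ty":-0.6,"tz":-0.5,"roll":0},{"tx":0,"ty":-0.6,"tz":-0.5,"roll":0},{"tx":0,"ty":-0.6,"tz":-0.5,"roll":0},{"tx":0,"ty":-0.6,"tz":-0.5,"roll":0},{"tx":0,"ty":-0.6,"tz":-0.5,"roll":0},{"tx":0,"ty":-0.6,"tz":-0.5,"roll":0},{"tx":0,"ty":-0.6,"tz":-0.5,"roll":0},{"tx":0,"ty":-0.6,"tz":-0.5,"roll":0},{"tx":0,"ty":-0.6,"tz":-0.5,"roll":0},{"tx":0,"ty":-0.6,"tz":-0.5,"roll":0}]'
python3 - <<'E'
from h import *
t=grab_frame("top")["img"][170:270,305:405]; s=grab_frame("scene")["img"][215:315,230:330]
cv2.imwrite("pics/fin.png",cv2.resize(cv2.hconcat([t,s]),(800,400),interpolation=cv2.INTER_CUBIC)); st()
E
```

```text
t: 28.07
tool_pos: [0.4133, -0.2911, 0.2133]
tool_rot: [-0.249, -3.132, -0.0]
wrist_force: [-0.5, -0.4, -0.3]
opening: 0.002
gripper_force: 0.0
t28.17 bed mm [-102.2 -226.1] z 213.4 toolx-bed deg 179.97 F [ 0.8 -0.1] -0.4
```

View pics/fin.png

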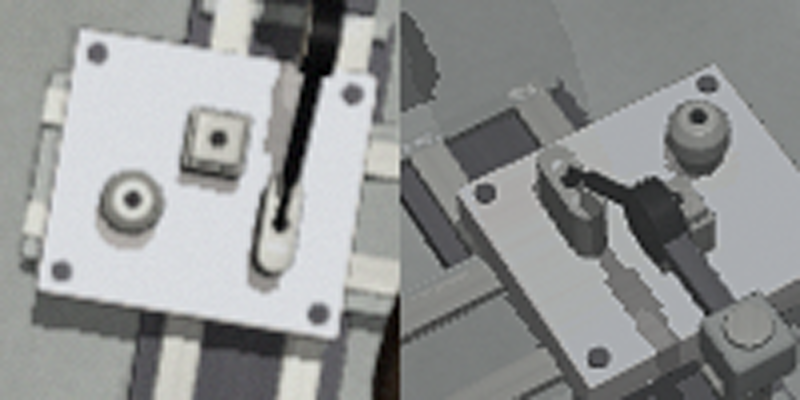

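In both views the tip lies on the long core's dot: top crop (283,225), scene crop (572,177). The robot is clear of everything.

```bash
python3 -c "from station import *; print(job_done())"
```

```text
the job is handed in; nothing more can be done
None
```

I brought the round, square and long cores under the stylus tip in that order, each held still for over a second, and handed the job in with the long core there and the robot clear; by camera the dots were within about 1–2 mm of the tip, though for the round core the arm blocked the view and I judged it from the plate screws and the long core's dot.

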